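Throw the changeover switch through its positions

ROBOT

A 7-joint arm with a two-finger parallel gripper is mounted at the origin on the work surface. World frame = base frame: x ahead of the robot, y to its left, z up, the work surface at z = 0. Lengths are in m, angles in rad, forces in N, time in s.
With the tool pointing down it reaches from about 0.35 to 0.9 m from the base axis. Payload 8.1 kg.
Tool frame: the origin (TCP) lies at the centre of the arm's flange, where the gripper is bolted on; the fingertips stand 178 mm ahead of it and the grasp point (between the pads) lies 159 mm ahead of it; z points along the fingers, y is the direction in which the jaws open and shut (so a half turn about z gives the same grasp; the last joint's range is limited). The gripper opens to 92 mm and grips with 3 to 60 N. Pads are 19 mm wide; open, the fingers measure 130 mm over their backs; the gripper's body (75 mm by 190 mm) begins 47 mm behind the grasp point.
Start: joints at [-1.303, 0.434, 0.025, 1.573, -0.012, 1.134, -0.075], TCP at [0.226, 0.583, 0.405] pointing down, gripper open.
Joint ranges: [-2.62, 2.62], [-0.44, 2.09], [-1.27, 1.32], [0.08, 2.57], [-1.32, 4.46], [0.12, 2], [-2.74, 2.74]. Speed limits (rad/s): [2.22, 2.22, 3.01, 3.01, 3.14, 3.14, 3.14].

INTERFACE

Orientations are given as a rotation vector (axis times angle).
In Python, from cell import arm, get_image, camera_model gives the robot as it stands. The module is installed in compiled form; this text tells all that it offers.
- The arm moves only by the shell command python3 -m pendant 'ROWS' [FORCE]. ROWS is JSON, a list that holds one entry, the list of rows, each a list of 7 numbers: the shift along the tool's x, y, z in mm, then the turn, a rotation vector about the tool's x, y, z in rad, then the closure, from -1 (fully open) to 1 (shut). In form: [[[x, y, z, rx, ry, rz, hand], ...]]. A call has 1 to 20 rows; each row is the pose to reach, as a shift and turn from the pose commanded when the call began, along the tool's axes at that moment; what a row does not reach only later rows make up. A row lasts 1/8 s, in which the tool goes at most 62.5 mm and 10.7 degrees, less where a joint would pass 70% of its speed; a pose out of reach is approached as far as the arm can. A call with a gripper value outside its range is refused whole. The fingers move at their own pace and stop on an object; FORCE is the grip in N (left out, the last holds). Time passes only in rows, so rows that repeat a pose let the fingers close. It gives the time, the measured TCP pose, the force and the opening at its end, in the units of the state.
- arm.observe(): the state, without advancing time (a new reading comes with each control period).
- get_image(name): name is "scene" or "top"; returns the picture (384x512x3 uint8, red, green, blue); there is no depth.
- camera_model(name): a dict with "fx", "fy", "cx", "cy" (pixels), "k1" (the pictures are not rectified: a ray, as slopes to the right and down, at radius r is drawn at 1 + k1 r^2 times it, then the intrinsics apply), "position" and "orientation" of the camera in the world. Camera axes: x right, y down, z forward; pixel columns grow to the right and rows downward; lengths in m; the calibration is good to about 2 mm. A picture is of the moment at which its call begins. camera_model takes no time and is no camera call.
- arm.sign_off(): hands the job in, once; it reports no verdict.
The state is a dict: "clock": time; "joints": joint angles; "dq": joint speeds; "joint_efforts": joint torques, N m; "position": TCP position; "ee_rot": TCP orientation; "force": force on the tool from outside, world axes, zero at the start; "ft_torque": the same for the moment, N m; "width": opening from 0.0 (shut) to 1.0 (fully open).
Only numpy, scipy, OpenCV 4.12 (cv2) and the standard library are available. Lean on these libraries where they do the work, as an engineer would, in place of code of your own. Each camera call takes 0.05 s, during which the arm holds its last target.

TASK

Check the big changeover switch on the control-panel door before it is wired: with one fingertip push its long lever round until it clicks in at the single-bar mark, then push it across until it clicks in at the double-bar mark, then push it back and leave it resting at the ring (off) mark in the middle. Push the lever from its side only - never take it between the fingers - and leave the small selector switch and the loose parts lying on the sheet where they are.

Things in the scene. Friction and masses are not known exactly. Their poses are not given: they have to be found in the camera images.
- switch: big changeover switch in a control-panel door (sheet 400 x 600 mm lying level, its face 95 mm above the bench): grey plate 110 x 110 x 5 mm, black collar 66 mm across up to 19 mm above the sheet, long black lever on top. Origin: on the lever's vertical axis at the face of the sheet; x axis towards the ring (off) mark, y to the left of that, z up
- lever (a joint): lever angle, rad, counter-clockwise positive from above: 0 at the ring (off) mark, +1.047 at the single bar, -1.047 at the double bar, stops 0.04 beyond. Spring detents draw it into these three; past the humps at about +-0.52 it jumps ahead of the finger into the notch and stays. Takes up to 0.5 N m (5 N at 95 mm). Starts anywhere from off to double bar, mostly in one of those notches
- lever_tip (a point): middle of the lever's rounded end, 116 mm from the axis, 41 mm above the sheet; x axis outward. The lever: boss 54 mm across, 20 to 53 mm above the sheet; straight arm 22 mm wide, 31 to 51 mm above the sheet, thin white line along its top; the room beneath and beside the arm is free
- lever_side (a point): point inside the arm on its centre line, 95 mm from the axis, 41 mm above the sheet (arm faces 11 mm to either side along its y); x axis outward along the arm: a good place to push
- mark_off (a point): grey metal label 34 x 40 mm with a black ring, flat on the sheet (3 mm), 148 mm from the axis: the middle, off
- mark_one (a point): grey label with one black bar, 148 mm from the axis, 60 deg to the left (counter-clockwise) of off
- mark_two (a point): grey label with two black bars, 148 mm from the axis, 60 deg to the right (clockwise) of off
- selector_knob (a joint): bystander: angle (rad) of the small selector switch's knob, a black blade 46 mm long, 37 mm high over the sheet, on a grey plate 60 x 60 mm, about 240 mm beside the changeover switch; turns easily, leave alone
- selector_tip (a point): bystander: the pointing end of that selector knob, 25 mm from its axis, 28 mm above the sheet
- cam_block: bystander, loose: black round switch block 46 mm across, 74 mm high with its shaft, standing on the sheet between the two switches, nearer to the robot; origin: centre of its underside
- spare_knob: bystander, loose: red rotary knob about 54 mm long, 30 mm high, lying on the sheet beyond and between the two switches; origin: centre of its underside
- push_button: bystander, loose: push-button head with a domed top 30 mm across on a flat black holder 32 x 48 mm, 26 mm high, lying on the sheet beside the switch block; origin: centre of its underside

How it is judged:
By the outcome, as a careful person would: the job done as asked, in the order asked, and still so for the second after the job is handed in, with the robot touching nothing.
It also fails if it takes over 70 s, if anything falls off the work surface, if the arm or the gripper's body presses on something with over 40 N, if the wrist force passes 120 N, or if a joint passes its speed limit or range.

## Working session

There is one attempt and no reset: what is moved stays moved. The work goes in short steps, Python scripts to look and compute and a shell command to move; the robot and the scene stay as the last step left them, time stands still between calls to the robot, and variables do not carry over. Pictures are saved under pics/ and viewed, and the job is handed in when it is done.

```bash
mkdir -p pics
python3 - <<'E'
from cell import arm,get_image,camera_model
import cv2
s=arm.observe();print({k:s[k] for k in('clock','position','ee_rot','force','width')})
for n in('top','scene'):
    print(n,camera_model(n)); cv2.imwrite(f'pics/{n}0.png',get_image(n)[:,:,::-1])
E
```

```text
{'clock': 0.0, 'position': array([0.22641496, 0.58228903, 0.40395837]), 'ee_rot': array([-5.79240882e-01, -3.08758117e+00,  2.45355853e-03]), 'force': array([-0.24956574, -1.35388144,  0.19713346]), 'width': 1.0011265323731788}
top {'fx': 419.7657912810355, 'fy': 419.7657912810355, 'cx': 250.5540979593523, 'cy': 186.69124427250551, 'k1': -0.004135192606738541, 'position': array([0.3816985 , 0.03765089, 1.11305546]), 'orientation': array([-2.11822996,  2.12373009, -0.20738708])}
scene {'fx': 440.2423736892506, 'fy': 440.2423736892506, 'cx': 250.75528494437552, 'cy': 190.1195689857007, 'k1': 0.023696090649155604, 'position': array([1.127401  , 0.67339344, 0.74044538]), 'orientation': array([-0.88281017, -2.35799782,  1.24246611])}
```

View pics/top0.png

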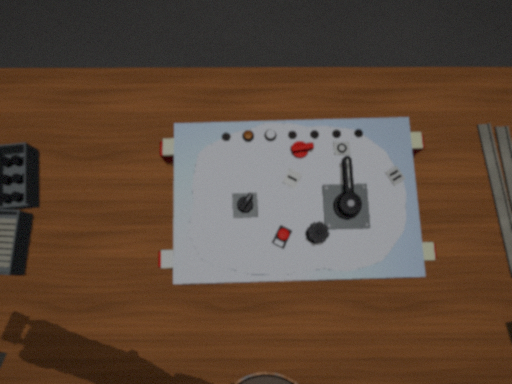

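View pics/scene0.png

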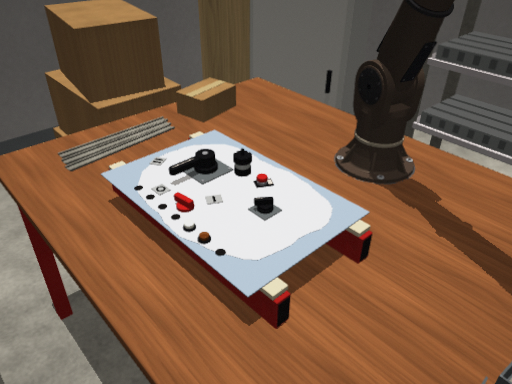

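The top view shows the lever pointing up towards the ring (342,148). The axis is at about (348,205), the single bar at (292,179) and the double bar at (395,176). I'll localise these next.

```bash
cat > h.py <<'E'
import numpy as np,cv2
from scipy.spatial.transform import Rotation as R
from cell import arm,get_image,camera_model
def ray(n,px):
    c=camera_model(n);K=np.array([[c['fx'],0,c['cx']],[0,c['fy'],c['cy']],[0,0,1.]])
    u=cv2.undistortPoints(np.array([[px]],float),K,np.array([c['k1'],0,0,0,0]))[0,0]
    return np.array(c['position']),R.from_rotvec(c['orientation']).apply([u[0],u[1],1])
def onz(n,px,z):
    p,d=ray(n,px);return p+d*(z-p[2])/d[2]
def proj(n,P):
    c=camera_model(n);q=R.from_rotvec(c['orientation']).inv().apply(np.array(P,float)-c['position'])
    x,y=q[0]/q[2],q[1]/q[2];f=1+c['k1']*(x*x+y*y)
    return np.array([c['fx']*x*f+c['cx'],c['fy']*y*f+c['cy']])
E
python3 - <<'E'
import cv2
a=cv2.imread('pics/top0.png')[125:260,225:425];cv2.imwrite('pics/top0z.png',cv2.resize(a,None,fx=4,fy=4,interpolation=cv2.INTER_CUBIC))
b=cv2.imread('pics/scene0.png')[130:250,100:300];cv2.imwrite('pics/scene0z.png',cv2.resize(b,None,fx=4,fy=4,interpolation=cv2.INTER_CUBIC))
E
```

```text
(no output)
```

View pics/top0z.png

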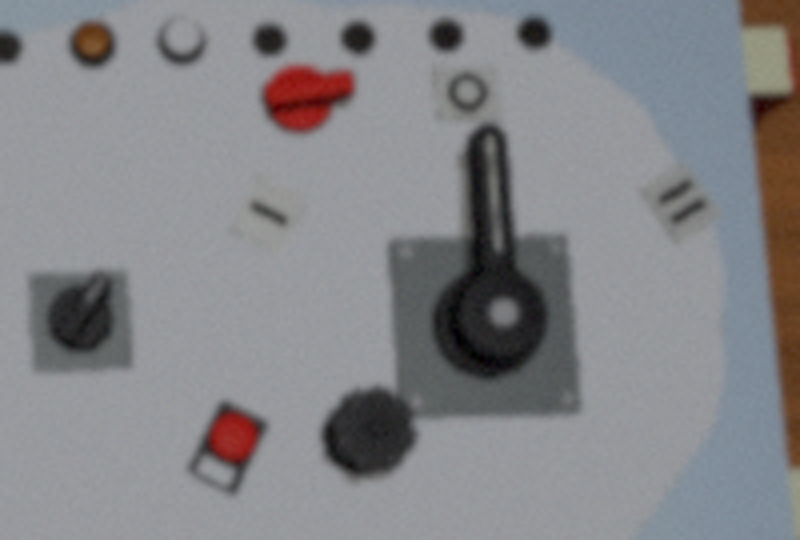

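View pics/scene0z.png

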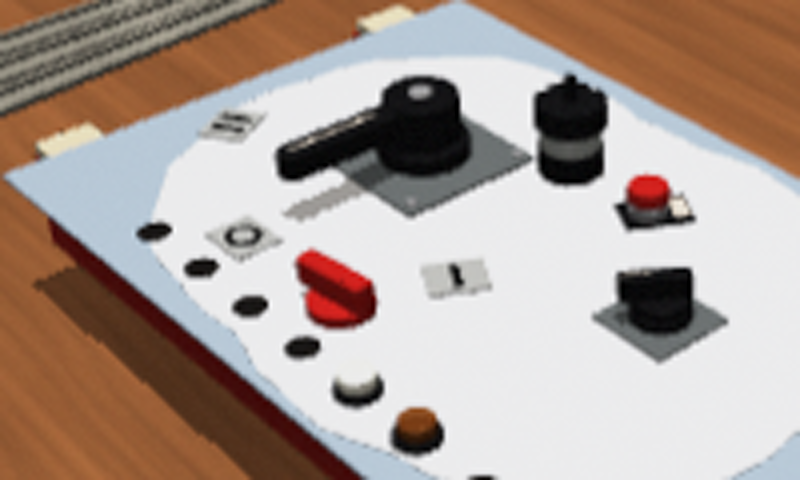

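Run:
```python
from h import *
f=lambda p:((p[0]+.5)/4-.5+225,(p[1]+.5)/4-.5+125)
g=lambda x,y,z:onz('top',f((x,y)),z)[:2]
c=[g(*p,.1) for p in[(390,240),(566,236),(580,410),(398,415)]]
C=np.mean(c,0);print('plate',C)
B=g(503,314,.148);print('boss',B)
m={k:g(*p,.098) for k,p in dict(off=(468,92),one=(270,212),two=(682,203)).items()}
ax={}
for k,v in m.items():
    print(k,v,np.linalg.norm(v-C),np.degrees(np.arctan2(*(v-C)[::-1])),np.degrees(np.arctan2(*(v-B)[::-1])),np.linalg.norm(v-B))
T=g(488,125,.146);print('tip end',T,np.linalg.norm(T-B),np.degrees(np.arctan2(*(T-B)[::-1])))
a,b=g(491,135,.146),g(498,250,.146);print('line',np.degrees(np.arctan2(*(a-b)[::-1])))
print('others',g(297,98,.12),g(350,82,.12),g(372,430,.15),g(228,445,.11),g(80,320,.12),g(105,275,.13))
s=arm.observe();print(R.from_rotvec(s['ee_rot']).as_matrix().round(3))
```

```text
plate [ 0.53177959 -0.19609308]
boss [ 0.53073236 -0.19665216]
off [ 0.67941433 -0.19362738] 0.14765533057417346 0.9568285857503356 1.1654639289720012 0.14871273940290763
one [ 0.60262787 -0.06761041] 0.14672175763542886 61.12665233558009 60.87566640319507 0.14771844067429993
two [ 0.60773819 -0.32323272] 0.1481019836584435 -59.144118192378585 -58.68557719486421 0.14816388303669276
tip end [ 0.64490867 -0.19370691] 0.11421428982174674 1.477651801088983
line 0.6829804668911884
others [ 0.66936389 -0.08345875] [ 0.67949415 -0.11630577] [ 0.46346325 -0.117861  ] [ 0.45818398 -0.0382803 ] [0.53207056 0.04967883] [0.55756141 0.03468903]
[[-0.932  0.362 -0.   ]
 [ 0.362  0.932 -0.001]
 [-0.    -0.001 -1.   ]]
```

```bash
cat >> h.py <<'E'
A=np.array([.5312,-.1964]);OFF=np.radians(1.0);ZP=.309
def rel(x,y,z,yaw_y,s=None):
    """target TCP, tool y azimuth (deg) -> mm shift, rotvec in current tool axes"""
    s=s or arm.observe();r=R.from_rotvec(s['ee_rot'])
    t=np.radians(yaw_y);Y=np.array([np.cos(t),np.sin(t),0]);Z=np.array([0,0,-1.]);X=np.cross(Y,Z)
    T=R.from_matrix(np.c_[X,Y,Z])
    return np.r_[r.inv().apply(np.array([x,y,z])-s['position'])*1000,(r.inv()*T).as_rotvec()]
def fing(deg,side,off,rad=.095):
    """lever angle deg, side -1=right/+1=left, centre offset"""
    t=np.radians(deg)+OFF;e=np.array([np.cos(t),np.sin(t)]);n=np.array([-e[1],e[0]])
    return A+rad*e+side*off*n, deg+np.degrees(OFF)-90
def st():
    s=arm.observe();print(s['clock'],s['position'].round(4),s['ee_rot'].round(3),'F',s['force'].round(2),'w',round(s['width'],3),'q',s['joints'].round(2))
E
python3 - <<'E'
from h import *
p,y=fing(0,-1,.045);print(p,y,rel(*p,.405,y).round(3))
E
```

```text
[ 0.62697089 -0.23973517] -89.0 [-6.71248e+02 -6.20973e+02  8.00000e-03 -0.00000e+00  2.00000e-03
  2.75300e+00]
```

```bash
python3 -m pendant '[[[-13,-12,0,0,0,0.055,1],[-40,-37,0,0,0,0.165,1],[-80,-74,0,0,0,0.33,1],[-120,-112,0,0,0,0.495,1],[-161,-149,0,0,0,0.66,1],[-201,-186,0,0,0,0.826,1],[-241,-223,0,0,0,0.99,1],[-282,-261,0,0,0,1.156,1],[-322,-298,0,0,0,1.32,1],[-362,-335,0,0,0,1.487,1],[-403,-372,0,0,0,1.652,1],[-443,-410,0,0,0,1.817,1],[-483,-447,0,0,0,1.982,1],[-523,-484,0,0,0,2.147,1],[-564,-521,0,0,0,2.312,1],[-604,-559,0,0,0,2.478,1],[-638,-590,0,0,0,2.615,1],[-658,-609,0,0,0,2.698,1],[-671,-621,0,0,0,2.753,1],[-671,-621,0,0,0,2.753,1]]]' 20
python3 - <<'E'
from h import *
st()
p,y=fing(0,-1,.045);print(rel(*p,ZP,y).round(3))
cv2.imwrite('pics/top1.png',get_image('top')[:,:,::-1]);cv2.imwrite('pics/scene1.png',get_image('scene')[:,:,::-1])
E
```

```text
clock: 2.6
position: [0.6262, -0.2407, 0.4046]
ee_rot: [3.141, 0.024, -0.001]
force: [0.2, -0.2, -0.6]
width: 0.001
2.6 [ 0.6262 -0.2407  0.4046] [ 3.141e+00  2.400e-02 -1.000e-03] F [ 0.16 -0.21 -0.61] w 0.001 q [-0.21  0.62  0.84  1.49 -0.47  1.24 -0.86]
[ 7.9700e-01 -9.3900e-01  9.5559e+01  0.0000e+00  0.0000e+00 -2.0000e-03]
```

View pics/top1.png

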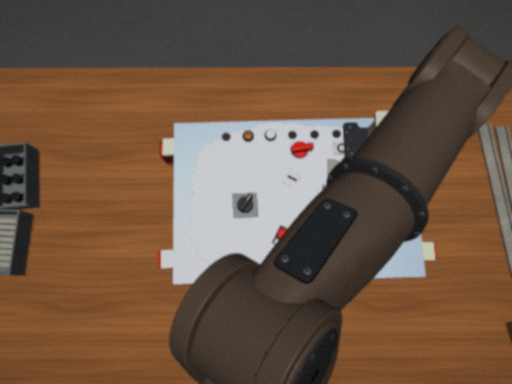

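View pics/scene1.png

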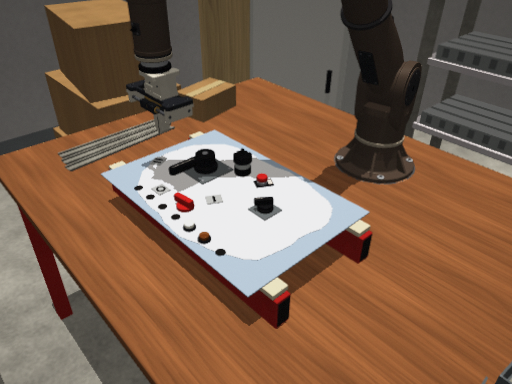

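The gripper is above the right-hand side of the lever (scene view, about (165,125)) and the arm hides the switch from the top camera. Next I lower it.

```bash
python3 -m pendant '[[[0,0,25,0,0,0,1],[0,0,55,0,0,0,1],[0,0,80,0,0,0,1],[0,0,95,0,0,0,1],[0,0,95,0,0,0,1]]]'
python3 - <<'E'
from h import *
st()
for d in (0,15,30,40,48,54):
    p,y=fing(d,-1,.030);print(d,rel(*p,ZP,y).round(3))
im=get_image('scene')[:,:,::-1][80:230,90:290];cv2.imwrite('pics/scene2.png',cv2.resize(im,None,fx=4,fy=4,interpolation=cv2.INTER_CUBIC))
E
```

```text
clock: 3.32
position: [0.6266, -0.2385, 0.3091]
ee_rot: [-3.14, -0.03, 0.002]
force: [-0.4, -0.0, 0.7]
width: 0.001
3.325 [ 0.6266 -0.2385  0.3091] [-3.14e+00 -3.00e-02  2.00e-03] F [-0.39 -0.    0.68] w 0.001 q [-0.18  0.7   0.78  1.6  -0.54  1.07 -0.8 ]
0 [ 3.1800e-01 -1.3724e+01  1.5000e-01 -1.0000e-03  1.0000e-03  1.0000e-03]
15 [ 4.8810e+00 -3.9327e+01  1.7000e-01 -1.0000e-03  1.0000e-03 -2.6000e-01]
30 [ 2.662e+00 -6.524e+01  1.990e-01 -1.000e-03  1.000e-03 -5.220e-01]
40 [-2.5290e+00 -8.1811e+01  2.2300e-01 -1.0000e-03  1.0000e-03 -6.9700e-01]
48 [-8.7080e+00 -9.4261e+01  2.4300e-01 -1.0000e-03  1.0000e-03 -8.3600e-01]
54 [-1.44480e+01 -1.02967e+02  2.59000e-01 -2.00000e-03  1.00000e-03
 -9.41000e-01]
```

View pics/scene2.png

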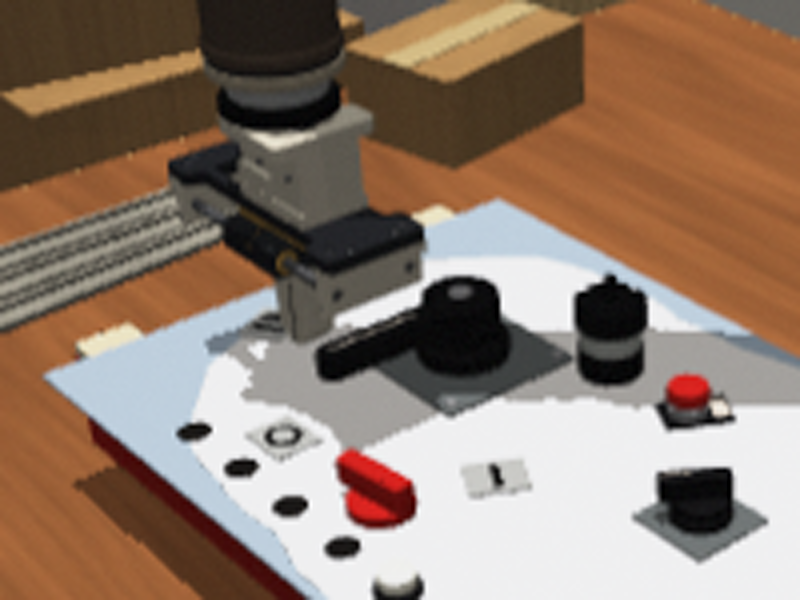

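The closed finger is on the right-hand side of the lever at arm height (scene zoom: finger at (310,330), lever end at (335,360)). Pushing towards the single bar.

```bash
python3 -m pendant '[[[0,-7,0,0,0,0,1],[0,-14,0,0,0,0,1],[2,-20,0,0,0,-0.065,1],[3,-26.5,0,0,0,-0.13,1],[4,-33,0,0,0,-0.195,1],[5,-39.5,0,0,0,-0.26,1],[5,-46,0,0,0,-0.325,1],[4.5,-52.5,0,0,0,-0.39,1],[4,-59,0,0,0,-0.455,1],[2.5,-65,0,0,0,-0.52,1],[1,-71,0,0,0,-0.58,1],[-1,-76,0,0,0,-0.64,1],[-2.5,-82,0,0,0,-0.7,1],[-5.5,-88,0,0,0,-0.77,1],[-8.5,-94,0,0,0,-0.835,1],[-8.5,-94,0,0,0,-0.835,1],[-8.5,-94,0,0,0,-0.835,1]]]'
python3 - <<'E'
from h import *
st()
im=get_image('scene')[:,:,::-1][80:230,90:290];cv2.imwrite('pics/scene3.png',cv2.resize(im,None,fx=4,fy=4,interpolation=cv2.INTER_CUBIC))
for d,o in ((48,.03),(54,.03),(57,.03),(48,.04),(54,.04)):
    p,y=fing(d,-1,o);print(d,o,rel(*p,ZP,y).round(3))
E
```

```text
clock: 5.5
position: [0.6168, -0.1456, 0.3101]
ee_rot: [2.861, 1.297, 0.001]
force: [0.1, -0.1, -0.4]
width: 0.006
5.5 [ 0.6168 -0.1456  0.3101] [2.861e+00 1.297e+00 1.000e-03] F [ 0.06 -0.13 -0.4 ] w 0.006 q [-0.23  0.58  0.57  1.69 -0.37  0.97 -0.24]
48 0.03 [ 0.619 -1.337  0.941  0.    -0.    -0.004]
54 0.03 [  3.196 -11.441   0.937   0.     -0.     -0.108]
57 0.03 [  4.085 -16.581   0.935   0.     -0.     -0.161]
48 0.04 [ 6.570e-01  8.663e+00  9.450e-01  0.000e+00 -0.000e+00 -4.000e-03]
54 0.04 [ 4.279 -1.5    0.941  0.    -0.    -0.108]
```

View pics/scene3.png

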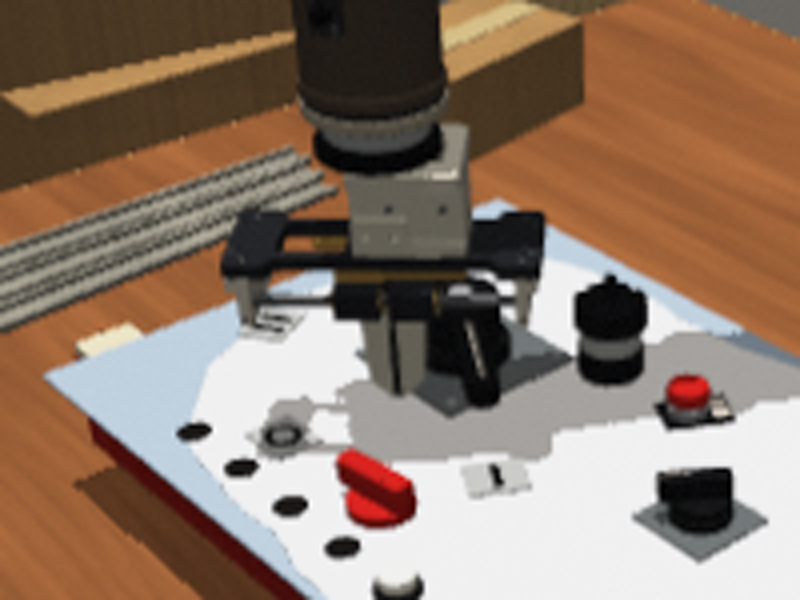

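The lever has jumped clear of the finger (its end is at (485,390)) and points at the single-bar label (497,478). Now I measure its angle and work out the retreat.

```bash
cat >> h.py <<'E'
def predict(deg,z=.136,n='scene'):
    t=np.radians(deg)+OFF;e=np.array([np.cos(t),np.sin(t)])
    return [proj(n,np.r_[A+r*e,zz]) for r,zz in((.05,.146),(.116,.146),(.127,.136))]
E
python3 - <<'E'
from h import *
for d in(50,55,60,62):print(d,[((q-[90,80])*4+1.5).round(0) for q in predict(d)])
# up 70 mm route: current -> above -> left side of lever at 60 deg
for lab,(p,y),z in(('back',fing(48,-1,.036),ZP),('up',fing(48,-1,.036),.385),('over',fing(60,1,.046),.385),('down',fing(60,1,.046),ZP)):
    print(lab,p.round(3),rel(*p,z,y).round(3))
E
```

```text
50 [array([454., 333.]), array([449., 387.]), array([449., 410.])]
55 [array([461., 332.]), array([465., 386.]), array([467., 409.])]
60 [array([468., 332.]), array([481., 384.]), array([485., 407.])]
62 [array([470., 331.]), array([488., 384.]), array([492., 406.])]
back [ 0.621 -0.148] [ 6.420e-01  4.663e+00  9.430e-01  0.000e+00 -0.000e+00 -4.000e-03]
up [ 0.621 -0.148] [ 6.5000e-01  4.6950e+00 -7.5057e+01  0.0000e+00 -0.0000e+00 -4.0000e-03]
over [ 0.537 -0.091] [-11.369 -96.006 -75.101   0.     -0.     -0.213]
down [ 0.537 -0.091] [-11.378 -96.039   0.899   0.     -0.     -0.213]
```

The lever sits at about 60°, so it has clicked in at the single bar. I lift, cross over the lever and come down on its left side.

```bash
python3 -m pendant '[[[0,5,0,0,0,0,1],[0,5,-25,0,0,0,1],[0,5,-55,0,0,0,1],[0,5,-65,0,0,0,1],[-2,-20,-65,0,0,-0.05,1],[-6,-50,-65,0,0,-0.12,1],[-10,-80,-65,0,0,-0.2,1],[-11.5,-96,-65,0,0,-0.213,1],[-11.5,-96,-60,0,0,-0.213,1],[-11.5,-96,-35,0,0,-0.213,1],[-11.5,-96,-12,0,0,-0.213,1],[-11.5,-96,1,0,0,-0.213,1],[-11.5,-96,1,0,0,-0.213,1]]]'
python3 - <<'E'
from h import *
st()
im=get_image('scene')[:,:,::-1][80:230,90:290];cv2.imwrite('pics/scene4.png',cv2.resize(im,None,fx=4,fy=4,interpolation=cv2.INTER_CUBIC))
for d in (60,52.5,45,37.5,30,22.5,15,7.5,0,-7.5,-15,-22.5,-30,-37.5,-45,-48):
    p,y=fing(d,1,.030);print(d,rel(*p,ZP,y).round(2))
E
```

```text
clock: 7.18
position: [0.537, -0.0914, 0.3078]
ee_rot: [-2.707, -1.594, 0.003]
force: [0.4, -0.2, -0.1]
width: 0.004
7.175 [ 0.537  -0.0914  0.3078] [-2.707 -1.594  0.003] F [ 0.36 -0.25 -0.14] w 0.004 q [-0.32  0.44  0.53  1.92 -0.29  0.86 -0.14]
60 [ 0.37 15.63 -0.36 -0.    0.    0.  ]
52.5 [ 3.47 28.28 -0.36  0.    0.    0.13]
45 [ 4.9  41.24 -0.36  0.    0.    0.26]
37.5 [ 4.62 54.26 -0.36  0.    0.    0.39]
30 [ 2.64 67.14 -0.36  0.    0.    0.52]
22.5 [-1.   79.66 -0.36  0.    0.    0.65]
15 [-6.25 91.59 -0.35  0.    0.    0.79]
7.5 [-13.   102.73  -0.35   0.     0.     0.92]
0 [-21.16 112.9   -0.35   0.     0.     1.05]
-7.5 [-30.57 121.91  -0.34   0.     0.     1.18]
-15 [-41.07 129.62  -0.33   0.     0.     1.31]
-22.5 [-52.5  135.89  -0.33   0.     0.     1.44]
-30 [-64.64 140.62  -0.32   0.     0.     1.57]
-37.5 [-77.3  143.72  -0.32   0.     0.     1.7 ]
-45 [-90.25 145.14  -0.31   0.     0.     1.83]
-48 [-95.47 145.24  -0.31   0.     0.     1.89]
```

View pics/scene4.png

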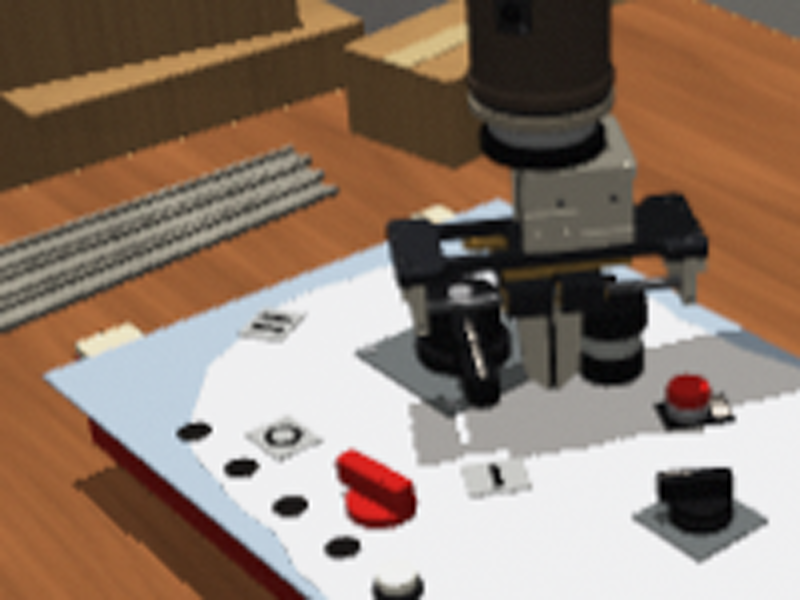

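The finger is now on the lever's left side (zoom (545,350)), and the lever is still at the single bar. Pushing across.

```bash
python3 -m pendant '[[[0,8,0,0,0,0,1],[0.5,15.5,0,0,0,0,1],[2,22,0,0,0,0.065,1],[3.5,28.5,0,0,0,0.13,1],[4.5,35,0,0,0,0.195,1],[5,41,0,0,0,0.26,1],[5,48,0,0,0,0.325,1],[4.5,54,0,0,0,0.39,1],[4,61,0,0,0,0.455,1],[2.5,67,0,0,0,0.52,1],[1,73.5,0,0,0,0.59,1],[-1,79.5,0,0,0,0.65,1],[-3.5,86,0,0,0,0.72,1],[-6,91.5,0,0,0,0.79,1],[-9.5,97,0,0,0,0.85,1],[-13,103,0,0,0,0.92,1]]]'
python3 - <<'E'
from h import *
st()
im=get_image('scene')[:,:,::-1][80:230,90:290];cv2.imwrite('pics/scene5.png',cv2.resize(im,None,fx=4,fy=4,interpolation=cv2.INTER_CUBIC))
for d in (7.5,0,-7.5,-15,-22.5,-30,-37.5,-45,-48):
    p,y=fing(d,1,.030);print(d,rel(*p,ZP,y).round(2))
E
```

```text
clock: 9.22
position: [0.6213, -0.1526, 0.3092]
ee_rot: [3.133, 0.226, 0.002]
force: [1.2, -0.4, 0.6]
width: 0.007
9.225 [ 0.6213 -0.1526  0.3092] [3.133e+00 2.260e-01 2.000e-03] F [ 1.19 -0.43  0.61] w 0.007 q [-0.32  0.64  0.76  1.69 -0.51  1.02 -0.81]
7.5 [-0.71 -0.85  0.19  0.   -0.   -0.01]
0 [ 2.5  11.78  0.21  0.   -0.    0.12]
-7.5 [ 4.04 24.73  0.22  0.   -0.    0.25]
-15 [ 3.87 37.76  0.24  0.   -0.    0.38]
-22.5 [ 2.   50.65  0.25  0.   -0.    0.52]
-30 [-1.53 63.2   0.26  0.   -0.    0.65]
-37.5 [-6.68 75.17  0.26  0.   -0.    0.78]
-45 [-13.34  86.37   0.27   0.    -0.     0.91]
-48 [-16.4   90.59   0.27   0.    -0.     0.96]
```

View pics/scene5.png

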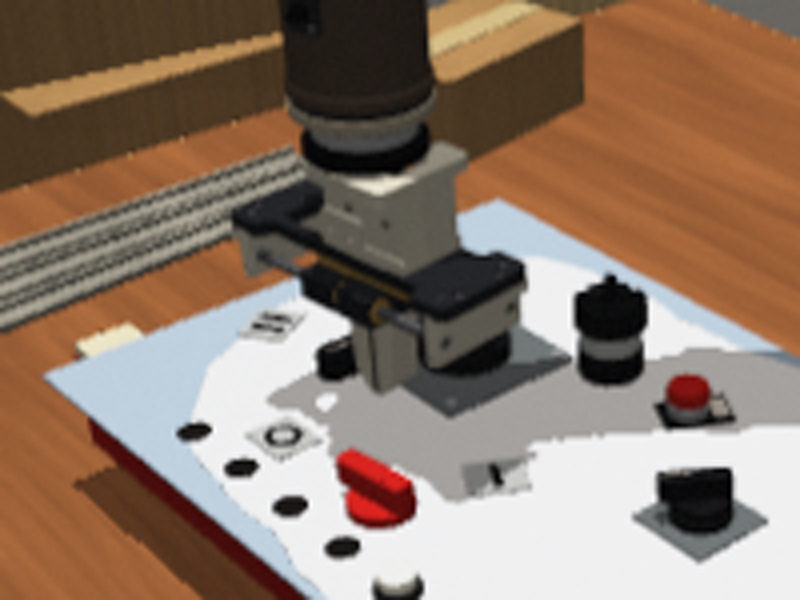

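The lever has snapped to the off position (its end at (335,360), ahead of the finger). I push on towards the double bar.

```bash
python3 -m pendant '[[[1,5,0,0,0,0.06,1],[2.5,12,0,0,0,0.12,1],[3.5,18,0,0,0,0.185,1],[4,25,0,0,0,0.25,1],[4,31,0,0,0,0.315,1],[4,38,0,0,0,0.38,1],[3,44,0,0,0,0.45,1],[2,50.5,0,0,0,0.52,1],[0.5,57,0,0,0,0.585,1],[-1.5,63,0,0,0,0.65,1],[-4,69,0,0,0,0.715,1],[-6.5,75,0,0,0,0.78,1],[-10,81,0,0,0,0.845,1],[-13.5,86.5,0,0,0,0.91,1],[-16.5,90.5,0,0,0,0.96,1],[-16.5,90.5,0,0,0,0.96,1],[-16.5,90.5,0,0,0,0.96,1]]]'
python3 - <<'E'
from h import *
st()
im=get_image('scene')[:,:,::-1][80:230,90:290];cv2.imwrite('pics/scene6.png',cv2.resize(im,None,fx=4,fy=4,interpolation=cv2.INTER_CUBIC))
t=get_image('top')[:,:,::-1][125:260,225:425];cv2.imwrite('pics/top6.png',cv2.resize(t,None,fx=4,fy=4,interpolation=cv2.INTER_CUBIC))
for d in(-50,-55,-60,-62):print(d,[((q-[90,80])*4+1.5).round(0) for q in predict(d)],[((q-[225,125])*4+1.5).round(0) for q in predict(d,n='top')])
for lab,(p,y),z in(('back',fing(-48,1,.036),ZP),('over',fing(-60,-1,.046),.373),('down',fing(-60,-1,.046),ZP)):
    print(lab,p.round(3),rel(*p,z,y).round(3))
E
```

```text
clock: 11.4
position: [0.6177, -0.244, 0.3087]
ee_rot: [-2.886, 1.242, -0.0]
force: [0.0, 0.5, -0.2]
width: 0.003
11.4 [ 0.6177 -0.244   0.3087] [-2.886  1.242 -0.   ] F [ 0.01  0.53 -0.24] w 0.003 q [-0.28  0.77  0.99  1.63 -0.7   1.13 -1.49]
-50 [array([387., 290.]), array([293., 283.]), array([279., 294.])] [array([563., 258.]), array([643., 186.]), array([651., 178.])]
-55 [array([388., 287.]), array([298., 276.]), array([285., 287.])] [array([568., 264.]), array([655., 199.]), array([664., 192.])]
-60 [array([391., 284.]), array([304., 269.]), array([291., 279.])] [array([573., 270.]), array([665., 213.]), array([675., 207.])]
-62 [array([392., 282.]), array([307., 266.]), array([294., 276.])] [array([574., 273.]), array([669., 219.]), array([679., 214.])]
back [ 0.622 -0.241] [ 1.302 -5.176 -0.285 -0.     0.     0.007]
over [ 0.541 -0.302] [-11.075  95.466 -64.311  -0.      0.      0.217]
down [ 0.541 -0.302] [-11.07   95.483  -0.311  -0.      0.      0.217]
```

View pics/scene6.png

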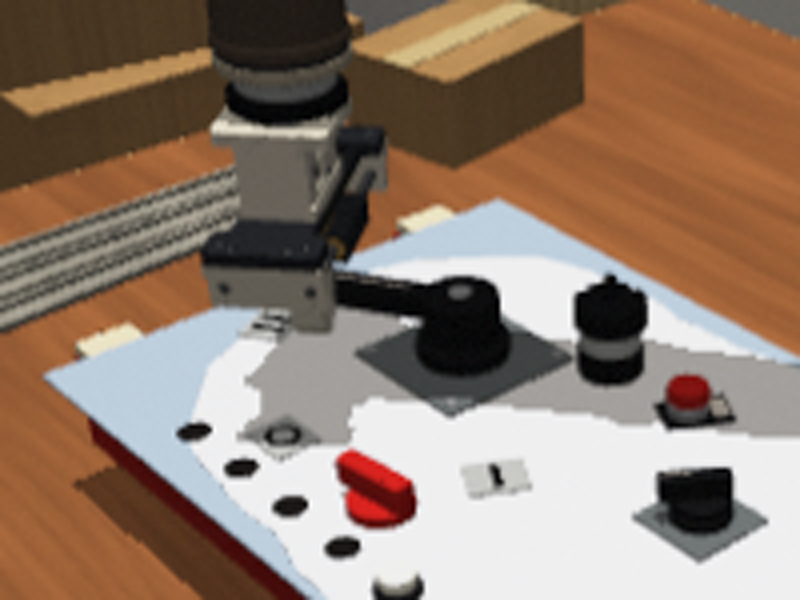

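View pics/top6.png

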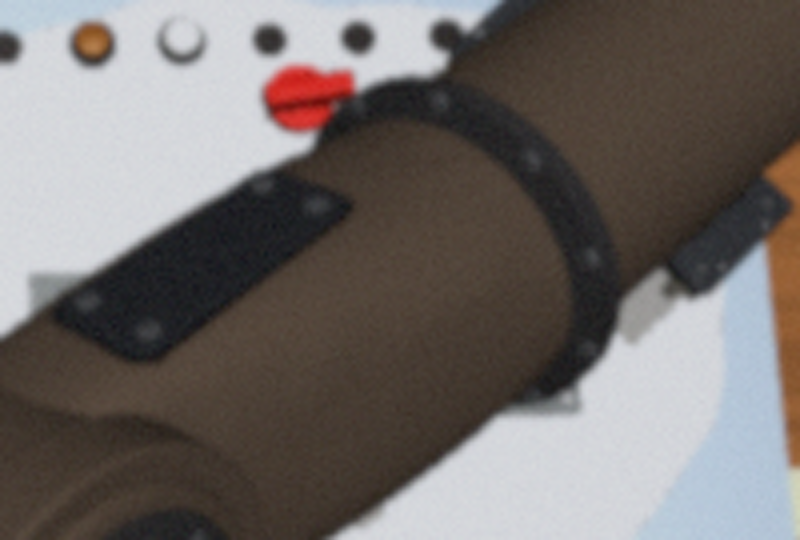

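The lever has snapped away to the right and its arm runs through (385,285), which fits about -60°. The contact force is near zero. I lift, cross over and look again.

```bash
python3 -m pendant '[[[0,-5,0,0,0,0,1],[0,-5,-25,0,0,0,1],[0,-5,-55,0,0,0,1],[0,-5,-65,0,0,0,1],[-2,20,-65,0,0,0.05,1],[-6,50,-65,0,0,0.12,1],[-10,80,-65,0,0,0.2,1],[-11,95.5,-65,0,0,0.217,1],[-11,95.5,-65,0,0,0.217,1]]]'
python3 - <<'E'
from h import *
st()
im=get_image('scene')[:,:,::-1][80:230,90:290];cv2.imwrite('pics/scene7.png',cv2.resize(im,None,fx=4,fy=4,interpolation=cv2.INTER_CUBIC))
p,y=fing(-60,-1,.046);print(rel(*p,ZP,y).round(3))
E
```

```text
clock: 12.62
position: [0.5395, -0.3026, 0.3735]
ee_rot: [-2.732, 1.551, 0.001]
force: [0.5, -0.2, 0.6]
width: 0.003
12.625 [ 0.5395 -0.3026  0.3735] [-2.732e+00  1.551e+00  1.000e-03] F [ 0.49 -0.17  0.63] w 0.003 q [-0.25  0.67  1.12  1.69 -0.64  1.2  -1.57]
[-6.6000e-02 -1.6600e-01  6.4398e+01 -0.0000e+00  1.0000e-03 -1.0000e-03]
```

View pics/scene7.png

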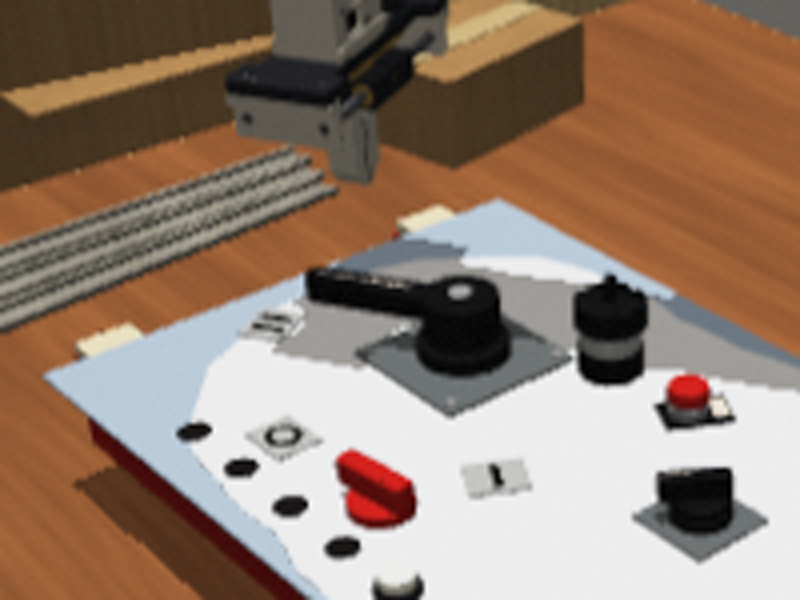

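The lever is clearly at the double bar: its end is at (308,282), in line with the -60° prediction. Now I lower the finger on its right side.

```bash
python3 -m pendant '[[[0,0,20,0,0,0,1],[0,0,45,0,0,0,1],[0,0,64,0,0,0,1],[0,0,64,0,0,0,1]]]'
python3 - <<'E'
from h import *
st()
for d in (-60,-52.5,-45,-37.5,-30,-22.5,-15,-11):
    p,y=fing(d,-1,.030);print(d,rel(*p,ZP,y).round(2))
E
```

```text
clock: 13.18
position: [0.5405, -0.3009, 0.3077]
ee_rot: [2.734, -1.548, -0.005]
force: [-0.5, 0.1, 0.4]
width: 0.003
13.175 [ 0.5405 -0.3009  0.3077] [ 2.734 -1.548 -0.005] F [-0.54  0.12  0.37] w 0.003 q [-0.22  0.73  1.05  1.75 -0.71  1.1  -1.52]
-60 [  0.62 -15.84  -1.36   0.     0.    -0.  ]
-52.5 [  3.72 -28.49  -1.39   0.     0.    -0.13]
-45 [  5.14 -41.45  -1.42   0.     0.    -0.26]
-37.5 [  4.85 -54.48  -1.44   0.     0.    -0.39]
-30 [  2.86 -67.36  -1.46   0.     0.    -0.52]
-22.5 [ -0.78 -79.87  -1.47   0.     0.    -0.66]
-15 [ -6.03 -91.79  -1.47   0.     0.    -0.79]
-11 [ -9.46 -97.85  -1.47   0.     0.    -0.86]
```

```bash
python3 -m pendant '[[[0,-8,-1,0,0,0,1],[0.5,-16,-1,0,0,0,1],[2,-22,-1,0,0,-0.065,1],[3.5,-28.5,-1,0,0,-0.13,1],[4.5,-35,-1,0,0,-0.195,1],[5,-41.5,-1,0,0,-0.26,1],[5,-48,-1,0,0,-0.325,1],[5,-54.5,-1,0,0,-0.39,1],[4,-61,-1,0,0,-0.455,1],[3,-67,-1,0,0,-0.52,1],[1,-73.5,-1,0,0,-0.59,1],[-1,-80,-1,0,0,-0.66,1],[-1,-80,-1,0,0,-0.66,1],[-3,-85,-1,0,0,-0.715,1],[-3,-85,-1,0,0,-0.715,1]]]'
python3 - <<'E'
from h import *
st()
im=get_image('scene')[:,:,::-1][80:230,90:290];cv2.imwrite('pics/scene8.png',cv2.resize(im,None,fx=4,fy=4,interpolation=cv2.INTER_CUBIC))
E
```

```text
clock: 15.05
position: [0.6121, -0.2553, 0.311]
ee_rot: [-3.102, 0.496, -0.001]
force: [0.0, 0.1, 0.2]
width: 0.005
15.05 [ 0.6121 -0.2553  0.311 ] [-3.102e+00  4.960e-01 -1.000e-03] F [0.05 0.12 0.2 ] w 0.005 q [-0.2   0.71  0.86  1.63 -0.59  1.08 -1.06]
```

View pics/scene8.png

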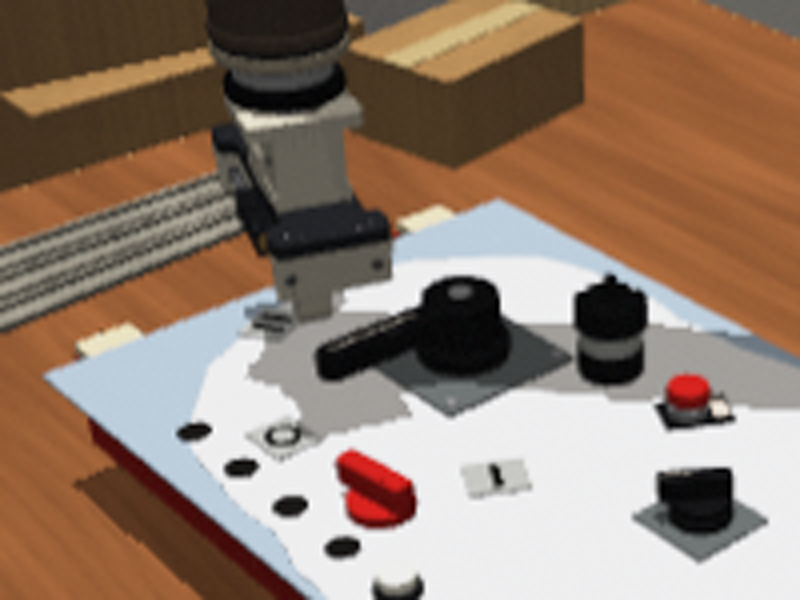

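The lever is back at off (end at (335,360), same as at the start), and the finger is clear of it. I retreat for a final check.

```bash
python3 -m pendant '[[[0,8,0,0,0,0,1],[0,10,-20,0,0,0,1],[0,10,-60,0,0,0,1],[0,15,-100,0,0,0,1],[0,50,-120,0,0,0,1],[0,100,-120,0,0,0,1],[0,140,-120,0,0,0,1],[0,160,-120,0,0,0,1],[0,160,-120,0,0,0,1],[0,160,-120,0,0,0,1]]]'
python3 - <<'E'
from h import *
st()
im=get_image('scene')[:,:,::-1][80:230,90:290];cv2.imwrite('pics/scene9.png',cv2.resize(im,None,fx=4,fy=4,interpolation=cv2.INTER_CUBIC))
t=get_image('top')[:,:,::-1][125:260,225:425];cv2.imwrite('pics/top9.png',cv2.resize(t,None,fx=4,fy=4,interpolation=cv2.INTER_CUBIC))
for d in(-3,0,3):print(d,[((q-[90,80])*4+1.5).round(0) for q in predict(d)],[((q-[225,125])*4+1.5).round(0) for q in predict(d,n='top')])
a=cv2.imread('pics/scene8.png');b=cv2.imread('pics/scene9.png');o=cv2.imread('pics/scene0.png')[80:230,90:290];o=cv2.resize(o,None,fx=4,fy=4,interpolation=cv2.INTER_CUBIC)
# shift of lever end and loose parts against the first picture
for n,(x,y,w,h) in dict(lever=(315,320,70,65),red=(330,445,90,85),block=(570,275,80,115),button=(650,370,90,60),sel=(630,460,140,100)).items():
    r=cv2.matchTemplate(b[y-20:y+h+20,x-20:x+w+20],o[y:y+h,x:x+w],cv2.TM_CCOEFF_NORMED);_,v,_,l=cv2.minMaxLoc(r);print(n,round(v,3),l[0]-20,l[1]-20)
E
```

```text
clock: 16.35
position: [0.5633, -0.406, 0.4307]
ee_rot: [-3.102, 0.491, -0.0]
force: [-0.5, 0.8, -0.1]
width: 0.006
16.35 [ 0.5633 -0.406   0.4307] [-3.102  0.491 -0.   ] F [-0.54  0.75 -0.08] w 0.006 q [ 0.05  0.66  0.9   1.39 -0.52  1.34 -0.92]
-3 [array([396., 318.]), array([309., 350.]), array([296., 369.])] [array([501., 230.]), array([499., 121.]), array([495., 108.])]
0 [array([398., 320.]), array([314., 354.]), array([301., 373.])] [array([496., 230.]), array([489., 121.]), array([484., 108.])]
3 [array([400., 321.]), array([319., 358.]), array([307., 377.])] [array([492., 230.]), array([479., 122.]), array([473., 109.])]
lever 1.0 0 0
red 1.0 0 0
block 0.961 0 -1
button 1.0 0 0
sel 1.0 0 0
```

View pics/scene9.png

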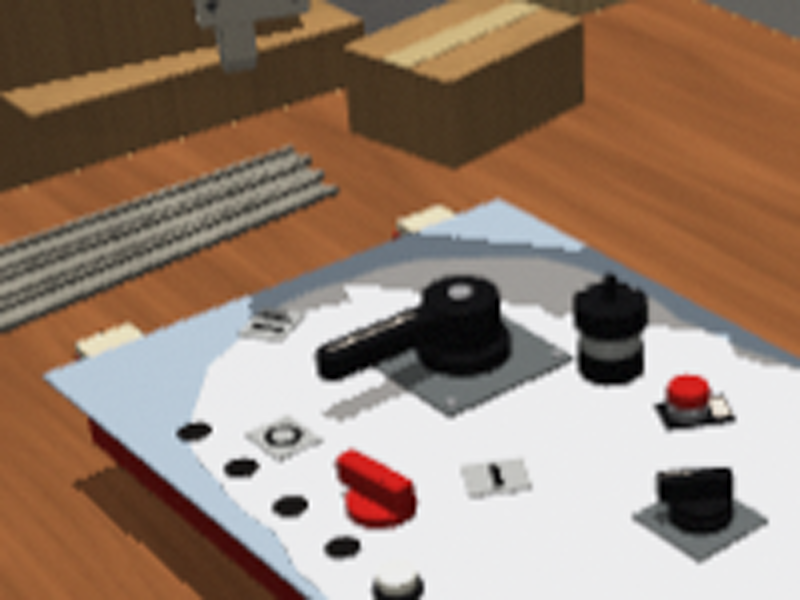

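View pics/top9.png

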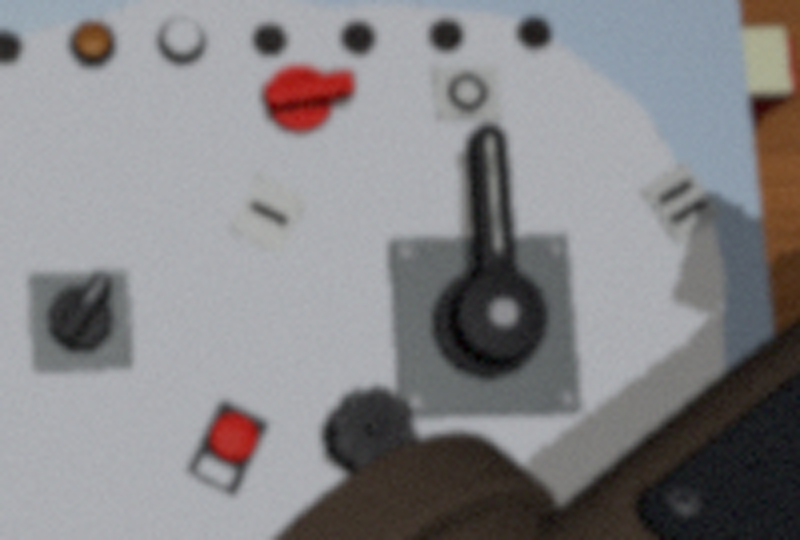

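Both views show the lever at the ring and every other part where it started. The robot is clear of everything, so I'm handing in.

```bash
python3 -c "
from cell import arm
print(arm.sign_off())"
```

```text
the job is handed in; nothing more can be done
None
```

The changeover switch check is done and handed in at about 16.5 s. The lever clicked in at the single bar, then at the double bar, and now rests at the ring (off) mark.

I pushed with the shut gripper, one finger's back against the side of the lever, from the right, then the left, then the right again. It never went between the fingers.

- **Lever:** the pictures put it at about +60° after the first push and about -60° after the second. At the end it shows no shift from the first picture, where it lay at off.
- **Bystanders:** the selector, red knob and push-button show no shift from the first picture. The switch block matched a little less well (0.96, one enlarged pixel, a quarter of a camera pixel). I put that down to the arm's shadow. In the top view the arm also partly hid the block.
- **Forces and clearance:** tool force was about 1 N or less at each reading, taken between pushes rather than during them. The gripper finished clear of everything. No check failed.

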